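Kit the can capacitors by size

ROBOT

A 7-joint arm with a two-finger parallel gripper is mounted at the origin on the work surface. World frame = base frame: x ahead of the robot, y to its left, z up, the work surface at z = 0. Lengths are in m, angles in rad, forces in N, time in s.
With the tool pointing down it reaches from about 0.4 to 0.875 m from the base axis. Payload 19.3 kg.
Tool frame: the origin (TCP) lies at the very end of the fingers, on their centre line; the grasp point (between the pads) lies 19 mm behind it; z points along the fingers, y is the line along which they close (so a half turn about z gives the same grasp; the last joint's range is limited). The gripper opens to 85 mm and grips with 20 to 120 N. Pads are 22 mm wide; open, the fingers measure 114 mm over their backs; the gripper's body (76 mm by 85 mm) begins 54 mm behind the grasp point. The pads swing forward as they close: fully open they stand 13 mm farther back than shut.
Start: joints at [-1.396, 0.521, -0.036, 1.599, 0.021, 1.021, -0.113], TCP at [0.151, 0.606, 0.231] pointing down, gripper open.
Joint ranges: [-2.91, 2.91], [-0.3, 2.13], [-1.5, 1.42], [0.17, 2.43], [-1.26, 4.41], [0.16, 1.93], [-2.52, 2.52]. Speed limits (rad/s): [1.89, 1.89, 2.39, 2.39, 3.01, 3.01, 3.01].

INTERFACE

Orientations are given as [roll, pitch, yaw] about the fixed x, y, z axes, in that order (R = Rz(yaw) Ry(pitch) Rx(roll)).
In Python, from workcell import monitor, viewer, bot gives the robot as it stands.
- The arm moves only by the tool move_arm, never from a script. Its arguments are lists of equal length, an entry for each row: "gripper": the opening, from 0 (shut) to 1 (fully open); "linear": the shift along the tool's x, y, z in cm, a list of three; "twist": the turn about the tool's z in degrees. A call has 1 to 8 rows; each row shifts and turns the commanded pose from where the row before left it, along the tool's axes as they then stand; what a row does not reach is not made up. A row lasts 1/10 s, in which the tool goes at most 50 mm and 8.59 degrees, less where a joint would pass 70% of its speed; a pose out of reach is approached as far as the arm can. A call with a gripper value outside its range is refused whole. The fingers move at their own pace and stop on an object; "squeeze" is the grip in N (left out, the last holds). Time passes only in rows, so rows that do not move let the fingers close. It gives the time, the measured TCP pose, the force, the opening and the grip force at its end, in the units of the state.
- monitor.observe(): the state, without advancing time (a new reading comes with each control period).
- viewer.grab_frame(name): name is "scene" or "top"; returns a dict with "img" (400x640x3 uint8, red, green, blue), "K" (3x3 intrinsics, pixels), "eye" and "rotation" of the camera in the world. Camera axes: x right, y up, looking along -z (the intrinsics and any distortion apply to the point x, -y, -z); pixel columns grow to the right and rows downward; lengths in m; the calibration is good to about 2 mm. A picture is of the moment at which its call begins. There is no depth.
- bot.job_done(): hands the job in; it is judged then, once.
The state is a dict: "clock": time; "qpos": joint angles; "qd": joint speeds; "joint_efforts": joint torques, N m; "position": TCP position; "tool_rot": TCP orientation; "force": force on the tool from outside, world axes, zero at the start; "moment": the same for the moment, N m; "grip_width": finger opening in m; "finger_force": force on a finger pad.
Only numpy, scipy, OpenCV 4.12 (cv2) and the standard library are available. Lean on these libraries where they do the work, as an engineer would, in place of code of your own. Each camera call takes 0.05 s, during which the arm holds its last target. There are 200 camera calls.

TASK

Pick the four aluminium can capacitors out from the parts on the bench and stand each one upright, terminals up, on the floor of its own grey kit tray: the largest capacitor in the largest tray, the second largest in the second largest, and so on down to the smallest. Set them down rather than dropping them, and leave the transformer and the heat sink that stand among them where they are.

Things in the scene. Friction and masses are not known exactly. Their poses are not given: they have to be found in the camera images.
- cap_xl: The largest of four upright aluminium can capacitors (bare metal cylinder, black top disc, two short brass terminals on top): 60 mm diameter, 95 mm high over the terminals (the can itself 91 mm), about 330 g, loose. Origin: centre of its underside; z up along the can, the terminals side by side along y.
- cap_l: The second largest of four upright aluminium can capacitors (bare metal cylinder, black top disc, two short brass terminals on top): 45 mm diameter, 80 mm high over the terminals (the can itself 76 mm), about 160 g, loose. Origin: centre of its underside; z up along the can, the terminals side by side along y.
- cap_m: The third largest of four upright aluminium can capacitors (bare metal cylinder, black top disc, two short brass terminals on top): 35 mm diameter, 66 mm high over the terminals (the can itself 62 mm), about 80 g, loose. Origin: centre of its underside; z up along the can, the terminals side by side along y.
- cap_s: The smallest of four upright aluminium can capacitors (bare metal cylinder, black top disc, two short brass terminals on top): 25 mm diameter, 56 mm high over the terminals (the can itself 52 mm), about 35 g, loose. Origin: centre of its underside; z up along the can, the terminals side by side along y.
- tray_xl: The largest of four square, shallow, open kit trays of grey plastic, fixed to the bench: 105 mm inside width, 111 mm outside, walls 3 mm thick, rim 18 mm above the bench, floor 3 mm thick (its upper face 3 mm above the origin). Origin: centre of its underside, on the bench; x and y along its sides, z up.
- tray_l: The second largest of four square, shallow, open kit trays of grey plastic, fixed to the bench: 85 mm inside width, 91 mm outside, walls 3 mm thick, rim 18 mm above the bench, floor 3 mm thick (its upper face 3 mm above the origin). Origin: centre of its underside, on the bench; x and y along its sides, z up.
- tray_m: The third largest of four square, shallow, open kit trays of grey plastic, fixed to the bench: 70 mm inside width, 76 mm outside, walls 3 mm thick, rim 18 mm above the bench, floor 3 mm thick (its upper face 3 mm above the origin). Origin: centre of its underside, on the bench; x and y along its sides, z up.
- tray_s: The smallest of four square, shallow, open kit trays of grey plastic, fixed to the bench: 55 mm inside width, 61 mm outside, walls 3 mm thick, rim 18 mm above the bench, floor 3 mm thick (its upper face 3 mm above the origin). Origin: centre of its underside, on the bench; x and y along its sides, z up.
- transformer: Bystander among the capacitors: small transformer, dark steel core with a copper winding and a flat steel foot, 58 x 58 mm, 42 mm high, about 450 g, loose. Origin: centre of its underside; z up.
- heatsink: Bystander among the capacitors: black finned heat sink, 50 x 56 mm, 34 mm high, about 150 g, loose; six upright fins run along its x. Origin: centre of its underside; z up.

How it is judged:
By the outcome, as a careful person would: the job done as asked, in the order asked, and still so for the second after the job is handed in, with the robot touching nothing.
It also fails if it takes over 102 s, if anything falls off the work surface, if the arm or the gripper's body presses on something with over 40 N, if the wrist force passes 120 N, or if a joint passes its speed limit or range.

## Working session

There is one attempt and no reset: what is moved stays moved. The work goes in short steps, Python scripts to look and compute and a tool call to move; the robot and the scene stay as the last step left them, time stands still between calls to the robot, and variables do not carry over. Pictures are saved under pics/ and viewed, at most 14 in all, crops included, and the job is handed in when it is done.

Besides the shell and the picture viewer there is one more tool, called as name(argument=value, ...) on one line, values as JSON. move_arm: Moves the arm, as the interface text tells. Its arguments: {"type":"object","properties":{"gripper":{"type":"array"},"linear":{"type":"array"},"twist":{"type":"array"},"squeeze":{"type":"number"}},"required":["gripper","linear","twist"]}

```bash
mkdir -p pics; ls; python3 - <<'E'
from workcell import monitor, viewer, bot
import cv2,pickle
print(monitor.observe())
d={}
for n in("scene","top"):
    f=viewer.grab_frame(n); d[n]=f; cv2.imwrite(f"pics/{n}0.png",f["img"][:,:,::-1]); print(n,[ (k,v) for k,v in f.items() if k!="img"])
pickle.dump(d,open("f0.pkl","wb"))
E
```

```text
pics
{'clock': 0.0, 'qpos': array([-1.39620355,  0.52201288, -0.03633311,  1.59998442,  0.0211857 ,
        1.02108103, -0.11280631]), 'qd': array([ 0.00068479,  0.00093693,  0.00090632,  0.00010412,  0.00029449,
       -0.00117046, -0.00087201]), 'joint_efforts': array([ 2.07255805e-03, -9.27092028e+01,  1.98056392e+00, -3.69934845e+01,
        1.78048282e-02,  8.13373423e-03,  7.89773503e-05]), 'position': array([0.15142132, 0.60604781, 0.23073481]), 'tool_rot': array([-3.14049310e+00,  6.24597087e-05,  2.89678067e+00]), 'force': array([-0.55725461, -0.23801462,  0.4209667 ]), 'moment': array([ 0.01463166, -0.00503463,  0.01013662]), 'finger_force': 0.0, 'grip_width': 0.08494521343783952}
scene [('K', array([[361.84111815,   0.        , 312.96510821],
       [  0.        , 361.84111815, 202.50903868],
       [  0.        ,   0.        ,   1.        ]])), ('eye', array([0.89557961, 0.18374565, 0.69580935])), ('rotation', array([ 0.55296707, -0.01060835,  2.0901755 ]))]
top [('K', array([[364.74067803,   0.        , 320.02375346],
       [  0.        , 364.74067803, 202.09411713],
       [  0.        ,   0.        ,   1.        ]])), ('eye', array([0.43211943, 0.01185602, 0.95461191])), ('rotation', array([ 0.13388434, -0.00167148, -1.56832497]))]
```

View pics/scene0.png

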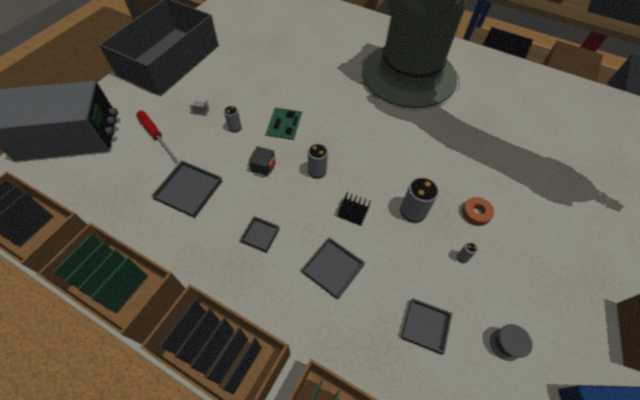

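View pics/top0.png

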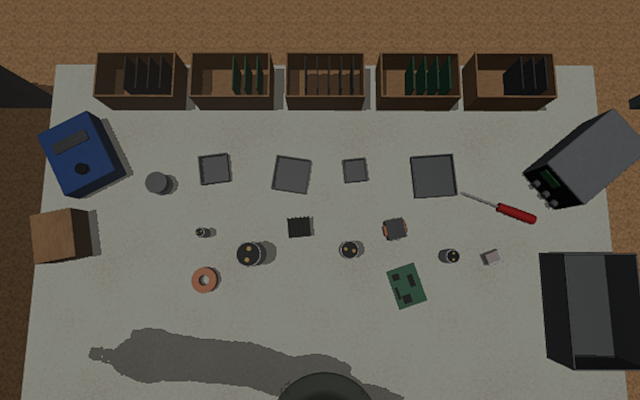

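The scene shows four trays at px (187,188), (260,234), (333,267), (427,325), and caps at (233,119), (317,160), (419,200), (467,252). In top, the trays are at (433,176), (355,170), (291,174), (214,169) and the caps at (450,255), (349,249), (249,253), (203,232). Next I'll take enlarged crops to measure from.

```bash
cat > h.py <<'E'
import numpy as np, cv2, pickle
from scipy.spatial.transform import Rotation as Ro
def rot(f): return Ro.from_euler('xyz',f["rotation"]).as_matrix()
def proj(f,P):
    p=(np.atleast_2d(P)-f["eye"])@rot(f); p=p*[1,-1,-1]; q=p@f["K"].T; return q[:,:2]/q[:,2:]
def ray(f,uv):
    d=np.linalg.inv(f["K"])@np.r_[uv,1]*[1,-1,-1]; return rot(f)@(d/np.linalg.norm(d))
def atz(f,uv,z):
    d=ray(f,uv); return f["eye"]+d*(z-f["eye"][2])/d[2]
def tri(fs,uvs):
    A=[];b=[]
    for f,uv in zip(fs,uvs):
        M=np.eye(3)-np.outer(*[ray(f,uv)]*2); A.append(M); b.append(M@f["eye"])
    x,*_=np.linalg.lstsq(np.vstack(A),np.hstack(b),rcond=None)
    return x,max(np.linalg.norm(a@x-c) for a,c in zip(A,b))
E
python3 - <<'E'
from h import *
d=pickle.load(open("f0.pkl","rb")); s,t=d["scene"],d["top"]
S=dict(Txl=(187,188),Ts=(260,234),Tm=(333,267),Tl=(427,325),C1=(232,110),C2=(318,149),C3=(424,187),C4=(471,246),hs=(354,208),tr=(263,155))
T=dict(Txl=(433,176),Ts=(355,170),Tm=(291,174),Tl=(214,169),C1=(454,255),C2=(348,249),C3=(246,253),C4=(201,232),hs=(300,227),tr=(395,229))
for k in S: print(k,*[np.round(v,3) for v in tri((s,t),(S[k],T[k]))], np.round(proj(t,[0,0,0]),0) if k=='tr' else '')
def crop(f,n,x0,y0,w,h):
    im=cv2.convertScaleAbs(f["img"][y0:y0+h,x0:x0+w,::-1],alpha=1.8); cv2.imwrite(n,cv2.resize(im,None,fx=800/w,fy=800/w,interpolation=cv2.INTER_CUBIC))
crop(t,"pics/tc.png",180,140,300,150); crop(s,"pics/sc.png",140,90,360,270)
E
```

```text
Txl [ 0.632 -0.291  0.003] 0.001 
Ts [ 0.646 -0.081  0.003] 0.001 
Tm [0.635 0.089 0.005] 0.001 
Tl [0.648 0.294 0.004] 0.001 
C1 [ 0.422 -0.311  0.061] 0.004 
C2 [ 0.438 -0.057  0.082] 0.001 
C3 [0.428 0.181 0.097] 0.001 
C4 [0.478 0.308 0.05 ] 0.002 
hs [0.493 0.064 0.012] 0.002 
tr [ 0.487 -0.176  0.04 ] 0.001 [[324. 430.]]
```

View pics/tc.png

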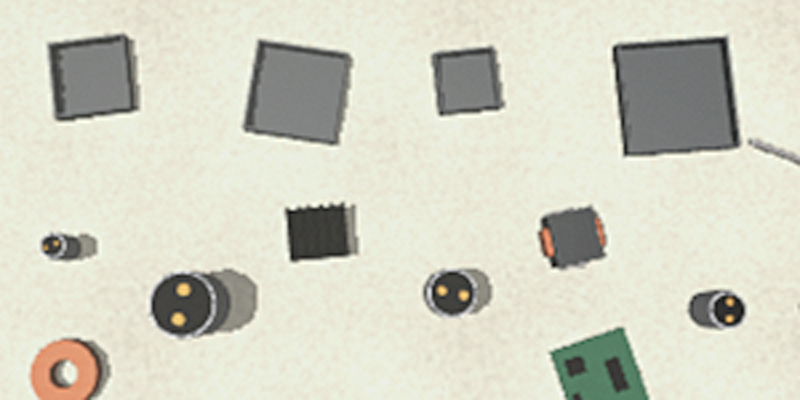

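View pics/sc.png

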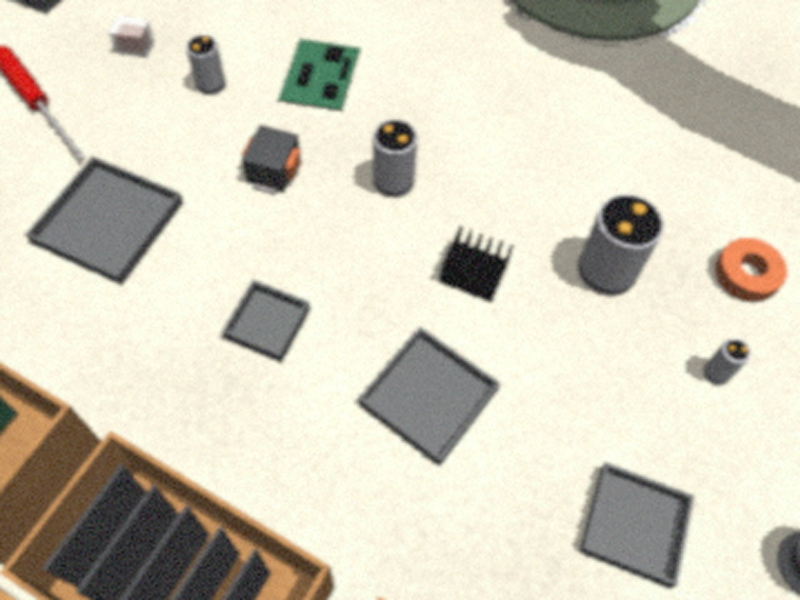

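Top crop: tray outside widths are about 80, 93, 62 and 112 crop px from left to right, so the trays are M, L, S, XL. Scene crop: cap discs are at (631,218) XL, (396,133) L, (202,43) M and (735,346) S. I'll triangulate these together with the rim corners.

```bash
python3 - <<'E'
from h import *
d=pickle.load(open("f0.pkl","rb")); s,t=d["scene"],d["top"]
ts=lambda p:np.array(p)/(800/360)+[140-.28,90-.28]
tt=lambda p:np.array(p)/(800/300)+[180-.31,140-.31]
C=dict(XL=((632,218),(180.5,304.5)),L=((396.5,133.5),(452.5,293.5)),M=((202.5,43.5),(729,310)),S=((735.5,346),(53,245.5)))
for k,(a,b) in C.items(): print("cap",k,*[np.round(v,4) for v in tri((s,t),(ts(a),tt(b)))])
Tr=dict(M=([(606,466),(692,494),(673,584),(583,549)],[(138,110),(58,119),(50,44),(126,36)]),
L=([(421,331),(497,384),(439,461),(360,402)],[(338,143),(246,130),(258,41),(351,54)]),
S=([(254,283),(309,304),(282,358),(223,337)],[(502,107),(440,114),(433,54),(494,47)]),
XL=([(92,159),(182,200),(121,282),(30,238)],[(739,147),(626,155),(614,44),(726,38)]))
for k,(A,B) in Tr.items():
    P=np.array([tri((s,t),(ts(a),tt(b)))[0] for a,b in zip(A,B)])
    e=P-np.roll(P,1,0); print("tray",k,np.round(P.mean(0),4),"z",np.round(P[:,2],3),"sides",np.round(np.linalg.norm(e[:,:2],axis=1),3),"yaw",np.round(np.degrees(np.arctan2(e[:,1],e[:,0])),0))
E
```

```text
cap XL [0.4255 0.1809 0.0913] 0.0003
cap L [ 0.4355 -0.0592  0.0758] 0.0006
cap M [ 0.4213 -0.3114  0.0618] 0.0007
cap S [0.4789 0.3079 0.0533] 0.0005
tray M [0.6484 0.2924 0.0069] z [0.001 0.011 0.01  0.005] sides [0.076 0.074 0.077 0.074] yaw [-172.   98.    8.  -82.]
tray L [0.6343 0.0876 0.0051] z [0.003 0.006 0.008 0.003] sides [0.091 0.09  0.091 0.091] yaw [172.  82.  -7. -98.]
tray S [ 0.6465 -0.0813  0.0052] z [0.005 0.007 0.006 0.002] sides [0.062 0.061 0.061 0.062] yaw [-174.   97.    7.  -82.]
tray XL [ 0.6318 -0.2895  0.005 ] z [0.008 0.001 0.005 0.006] sides [0.11  0.111 0.112 0.112] yaw [-175.   94.    5.  -87.]
```

```bash
cat > go.py <<'E'
import sys; from h import *
from workcell import monitor
def go(*w):
    st=monitor.observe(); p=st["position"]; R=Ro.from_euler('xyz',st["tool_rot"]).as_matrix()
    print("t",round(st["clock"],2),"q",np.round(st["qpos"],2),"pos",np.round(p,4),"F",np.round(st["force"],1),"w",round(st["grip_width"],4))
    for q in w:
        print(q,"shift cm",np.round(R.T@(np.array(q)-p)*100,2)); p=np.array(q)
if __name__=="__main__": go(*[tuple(map(float,a.split(","))) for a in sys.argv[1:]])
E
python3 go.py .4255,.1809,.23 .4255,.1809,.035 .4255,.1809,.14 .632,-.29,.14
```

```text
t 0.1 q [-1.4   0.52 -0.04  1.6   0.02  1.02 -0.11] pos [0.1514 0.6061 0.2308] F [-0.6  0.3  0.2] w 0.0854
(0.4255, 0.1809, 0.23) shift cm [-36.9  -34.61   0.12]
(0.4255, 0.1809, 0.035) shift cm [ 0.    0.02 19.5 ]
(0.4255, 0.1809, 0.14) shift cm [-0.00e+00 -1.00e-02 -1.05e+01]
(0.632, -0.29, 0.14) shift cm [-3.145e+01 -4.068e+01  4.000e-02]
```

move_arm(gripper=[1, 1, 1, 1, 1, 1, 1, 1], linear=[[-2, -2, 0], [-3, -2.8, 0], [-3, -2.8, 0], [-3, -2.8, 0], [-3, -2.8, 0], [-3, -2.8, 0], [-3, -2.8, 0], [-3, -2.8, 0]], twist=[0, 0, 0, 0, 0, 0, 0, 0], squeeze=60)

```text
clock: 0.9
position: [0.3229, 0.3394, 0.2312]
tool_rot: [-3.141, -0.0, 2.897]
force: [0.1, 1.0, -0.3]
grip_width: 0.0855
finger_force: 0.0
```

move_arm(gripper=[1, 1, 1, 1, 1, 1, 1, 1], linear=[[-3, -2.8, 0], [-3, -2.8, 0], [-3, -2.8, 0], [-2.9, -2.8, 0], [-2, -1.8, 0], [0, 0, 0], [0, 0, 0], [0, 0, 0]], twist=[0, 0, 0, 0, 0, 0, 0, 0])

```text
clock: 1.7
position: [0.4251, 0.182, 0.2312]
tool_rot: [3.142, -0.0, 2.898]
force: [-0.2, 0.3, -0.4]
grip_width: 0.0853
finger_force: 0.0
```

```bash
python3 go.py .4255,.1809,.23 .4255,.1809,.035; python3 - <<'E'
from workcell import viewer
import cv2
f=viewer.grab_frame("scene"); cv2.imwrite("pics/s1.png",cv2.convertScaleAbs(f["img"][:,:,::-1],alpha=1.5))
E
```

```text
t 1.7 q [-0.64  0.27  0.13  2.02 -0.04  0.86  0.84] pos [0.4251 0.182  0.2312] F [-0.2  0.3 -0.4] w 0.0853
(0.4255, 0.1809, 0.23) shift cm [-0.06 -0.1   0.12]
(0.4255, 0.1809, 0.035) shift cm [-1.00e-02 -0.00e+00  1.95e+01]
```

View pics/s1.png

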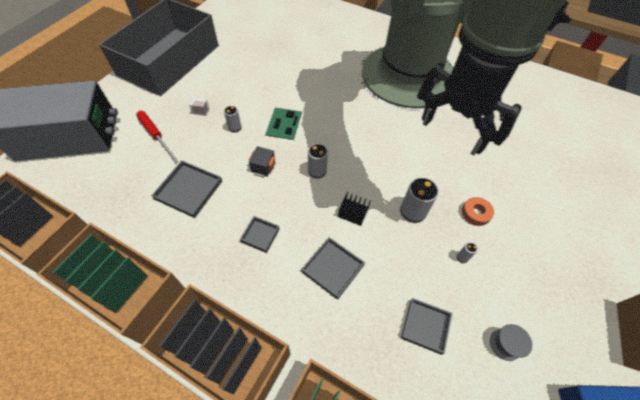

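The gripper is open over the XL cap, with fingertips at about (428,120) and (478,150). I'll check that against the projected TCP.

```bash
python3 - <<'E'
from h import *
f=pickle.load(open("f0.pkl","rb"))["scene"]
c=np.array([.4251,.182,.244]);y=np.array([.242,.97,0])*.0425
print(proj(f,[c,c+y,c-y]))
E
```

```text
[[449.63416177 136.50265958]
 [472.101188   150.33544616]
 [428.27170656 123.34994944]]
```

move_arm(gripper=[1, 1, 1, 1, 1, 1, 1, 1], linear=[[0, -0.1, 2], [0, 0, 3], [0, 0, 3], [0, 0, 3], [0, 0, 3], [0, 0, 3], [0, 0, 2], [0, 0, 0.6]], twist=[0, 0, 0, 0, 0, 0, 0, 0])

```text
clock: 2.55
position: [0.4241, 0.1806, 0.0336]
tool_rot: [-3.14, -0.002, 2.898]
force: [1.1, 0.7, 0.9]
grip_width: 0.0857
finger_force: 0.0
```

move_arm(gripper=[0, 0, 0, 0, 0, 0, 0, 0], linear=[[0, 0, 0], [0, 0, 0], [0, 0, 0], [0, 0, 0], [0, 0, 0], [0, 0, 0], [0, 0, 0], [0, 0, 0]], twist=[0, 0, 0, 0, 0, 0, 0, 0], squeeze=50)

```text
clock: 3.35
position: [0.4257, 0.1808, 0.0364]
tool_rot: [3.14, 0.001, 2.897]
force: [-3.0, 1.6, 10.2]
grip_width: 0.0589
finger_force: 53.5
```

move_arm(gripper=[0, 0, 0, 0, 0, 0, 0, 0], linear=[[0, 0, -0.5], [0, 0, -1], [0, 0, -1.5], [0, 0, -2], [0, 0, -2], [0, 0, -2], [0, 0, -1.5], [0, 0, 0]], twist=[0, 0, 0, 0, 0, 0, 0, 0])

```text
clock: 4.15
position: [0.4262, 0.1807, 0.1425]
tool_rot: [3.139, 0.002, 2.897]
force: [0.0, -0.2, -4.2]
grip_width: 0.0588
finger_force: 53.0
```

```bash
python3 go.py .632,-.29,.14
```

```text
t 4.15 q [-0.62  0.4   0.11  2.11 -0.08  0.63  0.87] pos [0.4262 0.1807 0.1425] F [ 0.  -0.2 -4.2] w 0.0588
(0.632, -0.29, 0.14) shift cm [-31.38 -40.67   0.23]
```

move_arm(gripper=[0, 0, 0, 0, 0, 0, 0, 0], linear=[[-0.8, -1, 0], [-1.5, -2, 0], [-2.3, -3, 0], [-2.3, -3, 0], [-2.3, -3, 0], [-2.3, -3, 0], [-2.3, -3, 0], [-2.3, -3, 0]], twist=[0, 0, 0, 0, 0, 0, 0, 0])

```text
clock: 4.95
position: [0.5304, -0.065, 0.1394]
tool_rot: [-3.141, -0.001, 2.896]
force: [0.7, 1.2, -4.5]
grip_width: 0.0589
finger_force: 53.1
```

move_arm(gripper=[0, 0, 0, 0, 0, 0, 0, 0], linear=[[-2.3, -3, 0], [-2.3, -3, 0], [-2.3, -3, 0], [-2.3, -3, 0], [-2.3, -3, 0], [-2, -2.5, 0], [-1.5, -1.7, 0], [-0.6, -0.5, 0]], twist=[0, 0, 0, 0, 0, 0, 0, 0])

```text
clock: 5.75
position: [0.6332, -0.2951, 0.1386]
tool_rot: [-3.14, -0.002, 2.894]
force: [-0.6, -0.3, -5.3]
grip_width: 0.0587
finger_force: 53.2
```

move_arm(gripper=[0, 0, 0], linear=[[0, 0, 0], [0, 0, 0], [0, 0, 0]], twist=[0, 0, 0])

```text
clock: 6.05
position: [0.634, -0.2903, 0.1401]
tool_rot: [3.141, -0.001, 2.898]
force: [-0.1, 0.0, -3.7]
grip_width: 0.059
finger_force: 53.1
```

```bash
python3 go.py .632,-.29,.14; python3 - <<'E'
from workcell import viewer
import cv2,numpy as np
a=[cv2.convertScaleAbs(viewer.grab_frame(n)["img"][:,:,::-1],alpha=1.5) for n in("scene","top")]
cv2.imwrite("pics/s2.png",np.hstack([a[0][60:400,60:460],a[1][60:400,240:640]]))
E
```

```text
t 6.05 q [ 0.27  0.74  0.13  1.47 -0.11  0.94  1.76] pos [ 0.634  -0.2903  0.1401] F [-0.1  0.  -3.7] w 0.059
(0.632, -0.29, 0.14) shift cm [ 0.2  -0.02  0.01]
```

View pics/s2.png

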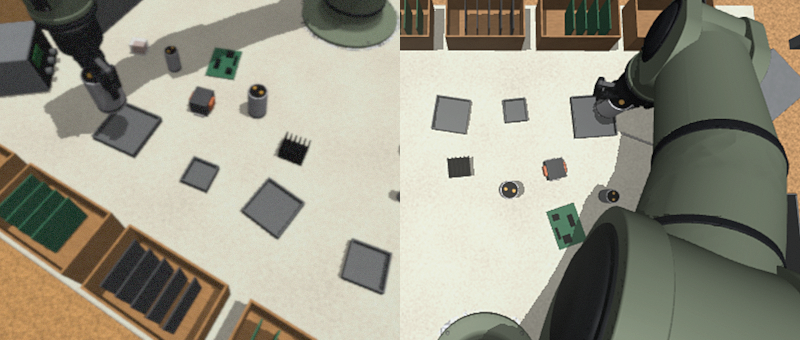

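XL is held upright above the XL tray (left panel (105,95)). I'm lowering it.

move_arm(gripper=[0, 0, 0, 0, 0, 0, 0, 0], linear=[[0.2, 0, 1], [0, 0, 2], [0, 0, 2], [0, 0, 2], [0, 0, 1.5], [0, 0, 0.6], [0, 0, 0.2], [0, 0, 0]], twist=[0, 0, 0, 0, 0, 0, 0, 0])

```text
clock: 6.95
position: [0.6326, -0.2911, 0.0477]
tool_rot: [-3.141, 0.001, 2.897]
force: [-0.3, 0.0, -4.1]
grip_width: 0.059
finger_force: 53.2
```

move_arm(gripper=[0, 0, 0, 0], linear=[[0, 0, 0.2], [0, 0, 0.2], [0, 0, 0], [0, 0, 0]], twist=[0, 0, 0, 0])

```text
clock: 7.35
position: [0.6324, -0.291, 0.0434]
tool_rot: [-3.142, 0.0, 2.897]
force: [0.1, 0.1, -4.3]
grip_width: 0.0593
finger_force: 53.2
```

move_arm(gripper=[0, 0, 0], linear=[[0, 0, 0.1], [0, 0, 0.1], [0, 0, 0]], twist=[0, 0, 0])

```text
clock: 7.65
position: [0.6323, -0.2909, 0.0412]
tool_rot: [3.142, -0.0, 2.897]
force: [0.3, -0.1, -3.4]
grip_width: 0.059
finger_force: 53.2
```

move_arm(gripper=[0, 0, 0], linear=[[0, 0, 0.1], [0, 0, 0.1], [0, 0, 0]], twist=[0, 0, 0])

```text
clock: 7.95
position: [0.6324, -0.291, 0.0395]
tool_rot: [-3.142, 0.0, 2.897]
force: [-1.6, 1.8, 0.8]
grip_width: 0.0591
finger_force: 53.6
```

move_arm(gripper=[0.9, 1, 1, 1, 1, 1, 1], linear=[[0, 0, 0], [0, 0, 0], [0, 0, 0], [0, 0, 0], [0, 0, 0], [0, 0, 0], [0, 0, 0]], twist=[0, 0, 0, 0, 0, 0, 0])

```text
clock: 8.65
position: [0.6323, -0.2909, 0.0393]
tool_rot: [-3.142, 0.0, 2.897]
force: [-0.0, -0.3, -0.3]
grip_width: 0.0854
finger_force: 0.0
```

move_arm(gripper=[1, 1, 1, 1, 1, 1, 1, 1], linear=[[0, 0, -0.5], [0, 0, -1], [0, 0, -2], [0, 0, -3], [0, 0, -3], [0, 0, -2], [0, 0, -1], [0, 0, 0]], twist=[0, 0, 0, 0, 0, 0, 0, 0])

```text
clock: 9.45
position: [0.6329, -0.2912, 0.166]
tool_rot: [-3.141, 0.002, 2.897]
force: [-0.1, 0.3, -0.0]
grip_width: 0.0855
finger_force: 0.0
```

```bash
python3 go.py .4355,-.0592,.165 .4355,-.0592,.03 .4355,-.0592,.13 .6343,.088,.13
```

```text
t 9.45 q [ 0.26  0.71  0.14  1.46 -0.11  0.98  1.75] pos [ 0.6329 -0.2912  0.166 ] F [-0.1  0.3 -0. ] w 0.0855
(0.4355, -0.0592, 0.165) shift cm [24.77 17.73  0.03]
(0.4355, -0.0592, 0.03) shift cm [ 0.03  0.   13.5 ]
(0.4355, -0.0592, 0.13) shift cm [ -0.02  -0.   -10.  ]
(0.6343, 0.088, 0.13) shift cm [-15.72  19.1    0.03]
```

move_arm(gripper=[1, 1, 1, 1, 1, 1, 1, 1], linear=[[1.8, 1.3, 0], [3.4, 2.4, 0], [3.7, 2.65, 0], [3.7, 2.65, 0], [3.7, 2.65, 0], [3.7, 2.65, 0], [3, 2.15, 0], [1.8, 1.25, 0]], twist=[0, 0, 0, 0, 0, 0, 0, 0])

```text
clock: 10.25
position: [0.4322, -0.0572, 0.1636]
tool_rot: [-3.141, -0.002, 2.899]
force: [0.5, 0.4, -0.5]
grip_width: 0.0852
finger_force: 0.0
```

move_arm(gripper=[1, 1, 1], linear=[[0, 0, 0], [0, 0, 0], [0, 0, 0]], twist=[0, 0, 0])

```text
clock: 10.55
position: [0.435, -0.0597, 0.164]
tool_rot: [-3.141, -0.0, 2.896]
force: [0.0, -0.1, -0.2]
grip_width: 0.0854
finger_force: 0.0
```

```bash
python3 go.py .4355,-.0592,.03; python3 - <<'E'
from workcell import viewer
import cv2,numpy as np
a=[cv2.convertScaleAbs(viewer.grab_frame(n)["img"][:,:,::-1],alpha=1.5) for n in("scene","top")]
cv2.imwrite("pics/s3.png",np.hstack([a[0][60:400,100:500],a[1][60:400,220:620]]))
E
```

```text
t 10.55 q [-0.1   0.34  0.12  2.14 -0.06  0.67  1.39] pos [ 0.435  -0.0597  0.164 ] F [ 0.  -0.1 -0.2] w 0.0854
(0.4355, -0.0592, 0.03) shift cm [-0.04  0.06 13.4 ]
```

View pics/s3.png

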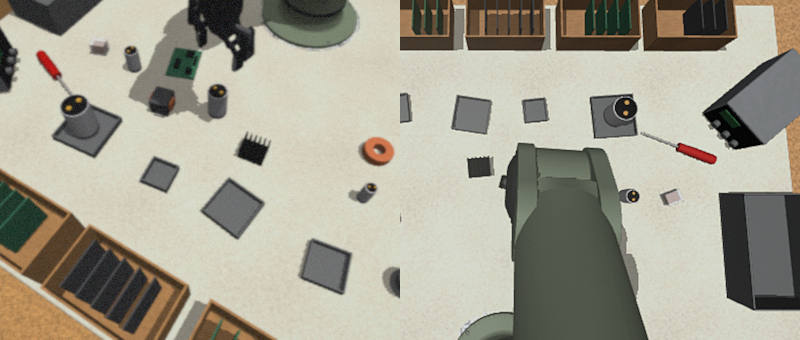

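XL stands upright inside its tray (left (78,118), right (625,110)), and the gripper is over cap L. Next I'll descend, grip and lift.

move_arm(gripper=[1, 1, 1, 1, 1, 1, 1, 1], linear=[[0, 0.1, 1.4], [0, 0, 2.5], [0, 0, 2.5], [0, 0, 2.5], [0, 0, 2.5], [0, 0, 1.5], [0, 0, 0.5], [0, 0, 0]], twist=[0, 0, 0, 0, 0, 0, 0, 0])

```text
clock: 11.45
position: [0.4347, -0.0585, 0.0299]
tool_rot: [-3.141, -0.001, 2.896]
force: [1.1, 0.5, -0.1]
grip_width: 0.0858
finger_force: 0.0
```

move_arm(gripper=[0, 0, 0, 0, 0, 0, 0, 0], linear=[[0, 0, 0], [0, 0, 0], [0, 0, 0], [0, 0, 0], [0, 0, 0], [0, 0, 0], [0, 0, 0], [0, 0, 0]], twist=[0, 0, 0, 0, 0, 0, 0, 0], squeeze=35)

```text
clock: 12.25
position: [0.4353, -0.0582, 0.031]
tool_rot: [3.141, 0.001, 2.897]
force: [-1.7, -0.9, 9.2]
grip_width: 0.0445
finger_force: 34.2
```

move_arm(gripper=[0, 0, 0, 0, 0, 0, 0, 0], linear=[[0, 0, -0.5], [0, 0, -1], [0, 0, -1.5], [0, 0, -2], [0, 0, -2], [0, 0, -2], [0, 0, -1], [0, 0, 0]], twist=[0, 0, 0, 0, 0, 0, 0, 0])

```text
clock: 13.05
position: [0.4355, -0.0581, 0.1316]
tool_rot: [3.141, 0.002, 2.897]
force: [-0.4, 0.1, -1.7]
grip_width: 0.0442
finger_force: 35.9
```

```bash
python3 go.py .6343,.088,.13
```

```text
t 13.05 q [-0.09  0.39  0.11  2.17 -0.08  0.58  1.41] pos [ 0.4355 -0.0581  0.1316] F [-0.4  0.1 -1.7] w 0.0442
(0.6343, 0.088, 0.13) shift cm [-15.74  18.99   0.22]
```

move_arm(gripper=[0, 0, 0, 0, 0, 0, 0, 0], linear=[[-0.8, 1, 0], [-1.7, 2, 0], [-2.2, 2.7, 0], [-2.2, 2.7, 0], [-2.2, 2.7, 0], [-2.2, 2.7, 0], [-2.2, 2.7, 0], [-1.3, 1.5, 0]], twist=[0, 0, 0, 0, 0, 0, 0, 0])

```text
clock: 13.85
position: [0.6235, 0.0836, 0.1286]
tool_rot: [3.141, -0.001, 2.899]
force: [-1.1, -0.7, -1.6]
grip_width: 0.0446
finger_force: 36.0
```

move_arm(gripper=[0, 0, 0, 0, 0, 0, 0, 0], linear=[[-0.9, 1, 0], [0, 0, 0], [0, 0, 0], [0, 0, 1], [0, 0, 2], [0, 0, 2], [0, 0, 1], [0, 0, 0]], twist=[0, 0, 0, 0, 0, 0, 0, 0])

```text
clock: 14.65
position: [0.6322, 0.0876, 0.0688]
tool_rot: [-3.14, -0.002, 2.896]
force: [0.3, -0.1, -2.3]
grip_width: 0.0444
finger_force: 36.0
```

```bash
python3 go.py .6343,.088,.0335
```

```text
t 14.65 q [-0.3   0.74  0.1   1.68 -0.11  0.72  1.18] pos [0.6322 0.0876 0.0688] F [ 0.3 -0.1 -2.3] w 0.0444
(0.6343, 0.088, 0.0335) shift cm [-0.21  0.09  3.53]
```

Floor contact should come at a TCP of about 0.034 (picked at 0.031, plus 3 mm).

move_arm(gripper=[0, 0, 0, 0, 0, 0, 0, 0], linear=[[-0.2, 0.1, 1], [0, 0, 1.2], [0, 0, 0.5], [0, 0, 0.3], [0, 0, 0.1], [0, 0, 0.1], [0, 0, 0], [0, 0, 0]], twist=[0, 0, 0, 0, 0, 0, 0, 0])

```text
clock: 15.45
position: [0.6355, 0.0887, 0.0385]
tool_rot: [3.141, 0.0, 2.897]
force: [-0.4, -0.9, -1.3]
grip_width: 0.0444
finger_force: 36.0
```

move_arm(gripper=[0, 0, 0, 0], linear=[[0, 0, 0.1], [0, 0, 0.1], [0, 0, 0.05], [0, 0, 0]], twist=[0, 0, 0, 0])

```text
clock: 15.85
position: [0.6354, 0.0886, 0.0357]
tool_rot: [-3.142, -0.0, 2.897]
force: [-0.8, -0.1, -1.6]
grip_width: 0.0444
finger_force: 36.0
```

move_arm(gripper=[0, 0, 0], linear=[[0, 0, 0.1], [0, 0, 0.1], [0, 0, 0]], twist=[0, 0, 0])

```text
clock: 16.15
position: [0.6355, 0.0886, 0.0341]
tool_rot: [3.142, 0.0, 2.897]
force: [-1.7, -0.4, 6.4]
grip_width: 0.0446
finger_force: 36.7
```

move_arm(gripper=[0, 0], linear=[[0, 0, 0.1], [0, 0, 0]], twist=[0, 0])

```text
clock: 16.35
position: [0.6356, 0.0886, 0.0341]
tool_rot: [3.141, 0.0, 2.897]
force: [-8.0, -0.9, 21.1]
grip_width: 0.0443
finger_force: 38.2
```

move_arm(gripper=[0, 0, 0.9, 1, 1, 1, 1, 1], linear=[[0, 0, -0.1], [0, 0, 0], [0, 0, 0], [0, 0, 0], [0, 0, 0], [0, 0, 0], [0, 0, 0], [0, 0, 0]], twist=[0, 0, 0, 0, 0, 0, 0, 0])

```text
clock: 17.15
position: [0.6354, 0.0886, 0.0338]
tool_rot: [-3.142, 0.0, 2.897]
force: [-0.5, -0.4, 0.6]
grip_width: 0.0855
finger_force: 0.0
```

move_arm(gripper=[1, 1, 1, 1, 1, 1, 1, 1], linear=[[0, 0, -0.5], [0, 0, -1], [0, 0, -2], [0, 0, -3], [0, 0, -3], [0, 0, -2], [0, 0, -0.5], [0, 0, 0]], twist=[0, 0, 0, 0, 0, 0, 0, 0])

```text
clock: 17.95
position: [0.6357, 0.0887, 0.1549]
tool_rot: [3.141, 0.001, 2.897]
force: [-0.7, -1.0, -0.6]
grip_width: 0.0855
finger_force: 0.0
```

```bash
python3 go.py .4213,-.3114,.15 .4213,-.3114,.028 .4213,-.3114,.128 .6484,.2924,.128
```

```text
t 17.95 q [-0.31  0.64  0.12  1.63 -0.09  0.88  1.17] pos [0.6357 0.0887 0.1549] F [-0.7 -1.  -0.6] w 0.0855
(0.4213, -0.3114, 0.15) shift cm [ 11.11 -44.01   0.44]
(0.4213, -0.3114, 0.028) shift cm [ 2.00e-02 -1.00e-02  1.22e+01]
(0.4213, -0.3114, 0.128) shift cm [ -0.01   0.01 -10.  ]
(0.6484, 0.2924, 0.128) shift cm [-7.400e+00  6.408e+01  6.000e-02]
```

move_arm(gripper=[1, 1, 1, 1, 1, 1, 1, 1], linear=[[0.5, -2, 0], [0.9, -3.5, 0], [1, -4, 0], [1, -4, 0], [1, -4, 0], [1, -4, 0], [1, -4, 0], [1, -4, 0]], twist=[0, 0, 0, 0, 0, 0, 0, 0])

```text
clock: 18.75
position: [0.4907, -0.1808, 0.153]
tool_rot: [-3.142, -0.001, 2.897]
force: [0.5, -1.4, -0.1]
grip_width: 0.0855
finger_force: 0.0
```

move_arm(gripper=[1, 1, 1, 1, 1, 1, 1, 1], linear=[[1, -4, 0], [1, -4, 0], [0.9, -3.5, 0], [0.5, -2, 0], [0.3, -1, 0], [0, 0, 0], [0, 0, 0], [0, 0, 0]], twist=[0, 0, 0, 0, 0, 0, 0, 0])

```text
clock: 19.55
position: [0.4219, -0.3101, 0.1536]
tool_rot: [3.141, -0.0, 2.899]
force: [-0.4, -0.1, -0.5]
grip_width: 0.0853
finger_force: 0.0
```

```bash
python3 go.py .4213,-.3114,.028; python3 - <<'E'
from workcell import viewer
import cv2,numpy as np
a=[cv2.convertScaleAbs(viewer.grab_frame(n)["img"][:,:,::-1],alpha=1.5) for n in("scene","top")]
cv2.imwrite("pics/s4.png",np.hstack([a[0][60:400,100:500],a[1][60:400,190:590]]))
E
```

```text
t 19.55 q [ 0.42  0.47  0.14  1.95 -0.1   0.73  1.94] pos [ 0.4219 -0.3101  0.1536] F [-0.4 -0.1 -0.5] w 0.0853
(0.4213, -0.3114, 0.028) shift cm [ 0.02 -0.15 12.56]
```

View pics/s4.png

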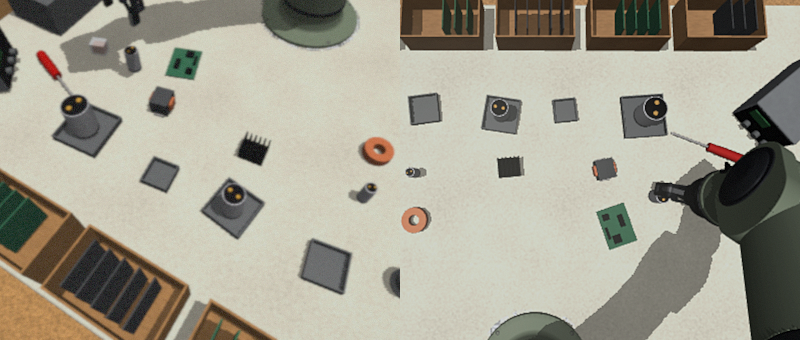

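L stands upright in its tray (left (232,200), right (500,112)), and the gripper is over cap M. I'm descending.

move_arm(gripper=[1, 1, 1, 1, 1, 1, 1, 1], linear=[[0, -0.15, 1.4], [0, 0, 2.5], [0, 0, 2.5], [0, 0, 2.5], [0, 0, 2.1], [0, 0, 1.1], [0, 0, 0.4], [0, 0, 0]], twist=[0, 0, 0, 0, 0, 0, 0, 0])

```text
clock: 20.45
position: [0.4209, -0.3127, 0.0289]
tool_rot: [3.142, -0.0, 2.897]
force: [-0.9, -0.5, 1.1]
grip_width: 0.0856
finger_force: 0.0
```

move_arm(gripper=[0, 0, 0, 0, 0, 0, 0, 0], linear=[[0, 0, 0], [0, 0, 0], [0, 0, 0], [0, 0, 0], [0, 0, 0], [0, 0, 0], [0, 0, 0], [0, 0, 0]], twist=[0, 0, 0, 0, 0, 0, 0, 0], squeeze=25)

```text
clock: 21.25
position: [0.421, -0.313, 0.0293]
tool_rot: [-3.141, 0.001, 2.897]
force: [-0.6, 0.4, 7.7]
grip_width: 0.0347
finger_force: 25.0
```

move_arm(gripper=[0, 0, 0, 0, 0, 0, 0, 0], linear=[[0, 0, -0.5], [0, 0, -1], [0, 0, -1.5], [0, 0, -2], [0, 0, -2], [0, 0, -2], [0, 0, -1], [0, 0, 0]], twist=[0, 0, 0, 0, 0, 0, 0, 0])

```text
clock: 22.05
position: [0.4213, -0.3132, 0.1302]
tool_rot: [-3.141, 0.002, 2.897]
force: [-0.6, -0.1, -0.4]
grip_width: 0.0344
finger_force: 25.1
```

```bash
python3 go.py .6484,.2924,.13
```

```text
t 22.05 q [ 0.43  0.51  0.14  1.96 -0.11  0.68  1.95] pos [ 0.4213 -0.3132  0.1302] F [-0.6 -0.1 -0.4] w 0.0344
(0.6484, 0.2924, 0.13) shift cm [-7.35 64.26 -0.  ]
```

move_arm(gripper=[0, 0, 0, 0, 0, 0, 0, 0], linear=[[-0.1, 1, 0], [-0.2, 2, 0], [-0.3, 3, 0], [-0.4, 3.5, 0], [-0.4, 3.5, 0], [-0.4, 3.5, 0], [-0.4, 3.5, 0], [-0.4, 3.5, 0]], twist=[0, 0, 0, 0, 0, 0, 0, 0])

```text
clock: 22.85
position: [0.5027, -0.0888, 0.1278]
tool_rot: [-3.141, -0.002, 2.897]
force: [-0.1, -0.8, 0.3]
grip_width: 0.0344
finger_force: 25.1
```

move_arm(gripper=[0, 0, 0, 0, 0, 0, 0, 0], linear=[[-0.4, 3.5, 0], [-0.4, 3.5, 0], [-0.4, 3.5, 0], [-0.4, 3.5, 0], [-0.4, 3.5, 0], [-0.4, 3.5, 0], [-0.4, 3.5, 0], [-0.4, 3.5, 0]], twist=[0, 0, 0, 0, 0, 0, 0, 0])

```text
clock: 23.65
position: [0.6011, 0.1749, 0.1274]
tool_rot: [-3.141, -0.002, 2.897]
force: [0.3, -0.3, -0.2]
grip_width: 0.0347
finger_force: 25.1
```

move_arm(gripper=[0, 0, 0, 0, 0, 0, 0, 0], linear=[[-0.4, 3.5, 0], [-0.4, 3, 0], [-0.3, 2.5, 0], [-0.2, 2, 0], [-0.2, 1.3, 0], [0, 0.5, 0], [0, 0, 0], [0, 0, 0]], twist=[0, 0, 0, 0, 0, 0, 0, 0])

```text
clock: 24.45
position: [0.6469, 0.2926, 0.1282]
tool_rot: [-3.141, -0.001, 2.896]
force: [0.6, -0.7, -1.3]
grip_width: 0.034
finger_force: 25.1
```

```bash
python3 go.py .6484,.2924,.0325
```

```text
t 24.45 q [-0.6   0.77  0.15  1.44 -0.13  0.94  0.91] pos [0.6469 0.2926 0.1282] F [ 0.6 -0.7 -1.3] w 0.034
(0.6484, 0.2924, 0.0325) shift cm [-0.15  0.03  9.57]
```

move_arm(gripper=[0, 0, 0, 0, 0, 0, 0, 0], linear=[[-0.1, 0, 1], [0, 0, 2], [0, 0, 2], [0, 0, 2], [0, 0, 1.2], [0, 0, 0.5], [0, 0, 0.3], [0, 0, 0]], twist=[0, 0, 0, 0, 0, 0, 0, 0])

```text
clock: 25.25
position: [0.6486, 0.293, 0.0391]
tool_rot: [3.141, 0.0, 2.897]
force: [0.9, 0.3, 0.4]
grip_width: 0.0345
finger_force: 25.1
```

move_arm(gripper=[0, 0, 0, 0], linear=[[0, 0, 0.1], [0, 0, 0.1], [0, 0, 0.1], [0, 0, 0]], twist=[0, 0, 0, 0])

```text
clock: 25.65
position: [0.6484, 0.2931, 0.0359]
tool_rot: [3.142, 0.0, 2.897]
force: [0.7, -0.1, -0.6]
grip_width: 0.0343
finger_force: 25.1
```

move_arm(gripper=[0, 0, 0, 0], linear=[[0, 0, 0.1], [0, 0, 0.1], [0, 0, 0.05], [0, 0, 0]], twist=[0, 0, 0, 0])

```text
clock: 26.05
position: [0.6483, 0.2931, 0.0332]
tool_rot: [-3.141, -0.0, 2.897]
force: [-0.1, -0.8, 0.1]
grip_width: 0.0343
finger_force: 25.1
```

move_arm(gripper=[0, 0], linear=[[0, 0, 0.1], [0, 0, 0]], twist=[0, 0])

```text
clock: 26.25
position: [0.6485, 0.2931, 0.0325]
tool_rot: [3.141, 0.0, 2.897]
force: [-0.1, 0.1, 1.3]
grip_width: 0.0341
finger_force: 25.3
```

move_arm(gripper=[0, 0.9, 1, 1, 1, 1, 1, 1], linear=[[0, 0, 0.03], [0, 0, 0], [0, 0, 0], [0, 0, 0], [0, 0, 0], [0, 0, 0], [0, 0, 0], [0, 0, 0]], twist=[0, 0, 0, 0, 0, 0, 0, 0])

```text
clock: 27.05
position: [0.6484, 0.2931, 0.032]
tool_rot: [3.142, 0.0, 2.897]
force: [-0.1, -0.0, -0.2]
grip_width: 0.0857
finger_force: 0.0
```

move_arm(gripper=[1, 1, 1, 1, 1, 1, 1, 1], linear=[[0, 0, -0.5], [0, 0, -1], [0, 0, -2], [0, 0, -3], [0, 0, -3], [0, 0, -2], [0, 0, -0.5], [0, 0, 0]], twist=[0, 0, 0, 0, 0, 0, 0, 0])

```text
clock: 27.85
position: [0.6487, 0.2932, 0.1531]
tool_rot: [3.141, 0.001, 2.897]
force: [-0.7, 0.7, -0.7]
grip_width: 0.0853
finger_force: 0.0
```

```bash
python3 go.py .4789,.3079,.15 .4789,.3079,.024; python3 - <<'E'
from workcell import viewer
import cv2,numpy as np
a=[cv2.convertScaleAbs(viewer.grab_frame(n)["img"][:,:,::-1],alpha=1.5) for n in("scene","top")]
cv2.imwrite("pics/s5.png",np.hstack([a[0][60:400,140:540],a[1][60:400,90:490]]))
E
```

```text
t 27.85 q [-0.6   0.75  0.15  1.42 -0.12  0.99  0.91] pos [0.6487 0.2932 0.1531] F [-0.7  0.7 -0.7] w 0.0853
(0.4789, 0.3079, 0.15) shift cm [16.83 -2.69  0.29]
(0.4789, 0.3079, 0.024) shift cm [ 1.00e-02 -1.00e-02  1.26e+01]
```

View pics/s5.png

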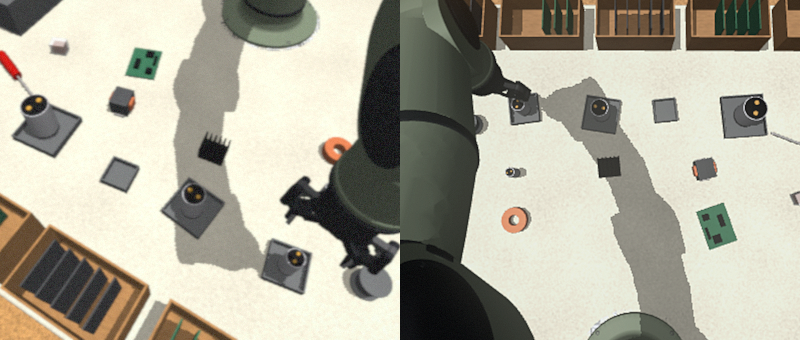

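M is upright in its tray (left (293,262), right (520,108)), and S hasn't moved (right (513,172)). I'm going to S.

move_arm(gripper=[1, 1, 1, 1, 1, 1, 1, 1], linear=[[1.8, -0.3, 0], [3.5, -0.6, 0], [3.8, -0.6, 0], [3.8, -0.6, 0], [2.7, -0.4, 0], [1.2, -0.2, 0], [0, 0, 0], [0, 0, 0]], twist=[0, 0, 0, 0, 0, 0, 0, 0])

```text
clock: 28.75
position: [0.4798, 0.3074, 0.1518]
tool_rot: [-3.141, 0.0, 2.896]
force: [0.5, 0.5, 0.1]
grip_width: 0.0853
finger_force: 0.0
```

move_arm(gripper=[0.8, 0.8, 0.8, 0.8, 0.8, 0.8, 0.8, 0.8], linear=[[0, 0, 1.5], [0, 0, 2.5], [0, 0, 2.5], [0, 0, 2.5], [0, 0, 2], [0, 0, 1], [0, 0, 0.5], [0, 0, 0]], twist=[0, 0, 0, 0, 0, 0, 0, 0])

```text
clock: 29.55
position: [0.4793, 0.3073, 0.0268]
tool_rot: [-3.141, -0.0, 2.896]
force: [-0.0, -0.4, 0.7]
grip_width: 0.0683
finger_force: 0.0
```

```bash
python3 go.py .4789,.3079,.025
```

```text
t 29.55 q [-0.75  0.73  0.11  1.88 -0.14  0.53  0.78] pos [0.4793 0.3073 0.0268] F [-0.  -0.4  0.7] w 0.0683
(0.4789, 0.3079, 0.025) shift cm [0.05 0.05 0.18]
```

move_arm(gripper=[0.5, 0, 0, 0, 0, 0, 0, 0], linear=[[0, 0.05, 0.1], [0, 0, 0], [0, 0, 0], [0, 0, 0], [0, 0, 0], [0, 0, 0], [0, 0, 0], [0, 0, 0]], twist=[0, 0, 0, 0, 0, 0, 0, 0], squeeze=20)

```text
clock: 30.35
position: [0.4793, 0.3084, 0.0266]
tool_rot: [3.141, 0.001, 2.897]
force: [-0.2, 1.7, 6.2]
grip_width: 0.0244
finger_force: 21.8
```

move_arm(gripper=[0, 0, 0, 0, 0, 0, 0, 0], linear=[[0, 0, 0], [0, 0, -0.5], [0, 0, -1.5], [0, 0, -2], [0, 0, -2.5], [0, 0, -2.5], [0, 0, -1.5], [0, 0, 0]], twist=[0, 0, 0, 0, 0, 0, 0, 0])

```text
clock: 31.15
position: [0.4799, 0.3087, 0.1341]
tool_rot: [3.138, 0.002, 2.897]
force: [0.1, 0.2, -0.8]
grip_width: 0.0241
finger_force: 21.2
```

```bash
python3 go.py .6465,-.0813,.13
```

```text
t 31.15 q [-0.78  0.56  0.15  1.84 -0.12  0.74  0.76] pos [0.4799 0.3087 0.1341] F [ 0.1  0.2 -0.8] w 0.0241
(0.6465, -0.0813, 0.13) shift cm [-25.62 -33.79   0.36]
```

move_arm(gripper=[0, 0, 0, 0, 0, 0, 0, 0], linear=[[-0.8, -1, 0], [-1.5, -2, 0], [-2.3, -3, 0], [-2.3, -3, 0], [-2.3, -3, 0], [-2.3, -3, 0], [-2.3, -3, 0], [-2.3, -3, 0]], twist=[0, 0, 0, 0, 0, 0, 0, 0])

```text
clock: 31.95
position: [0.5842, 0.0626, 0.1304]
tool_rot: [-3.141, -0.001, 2.896]
force: [0.8, 0.4, 0.7]
grip_width: 0.0242
finger_force: 21.2
```

move_arm(gripper=[0, 0, 0, 0, 0, 0, 0, 0], linear=[[-2.3, -3, 0], [-2.3, -3, 0], [-2.1, -2.8, 0], [-1.6, -2.2, 0], [-0.9, -1.3, 0], [-0.3, -0.5, 0], [0, 0, 0], [0, 0, 0]], twist=[0, 0, 0, 0, 0, 0, 0, 0])

```text
clock: 32.75
position: [0.6451, -0.0804, 0.1309]
tool_rot: [3.141, -0.001, 2.898]
force: [-0.0, -0.6, 0.0]
grip_width: 0.0242
finger_force: 21.2
```

```bash
python3 go.py .6465,-.0813,.0295; python3 - <<'E'
from workcell import viewer
import cv2,numpy as np
f=viewer.grab_frame("scene")["img"]
cv2.imwrite("pics/s6.png",cv2.resize(cv2.convertScaleAbs(f[120:300,160:400,::-1],alpha=1.8),None,fx=3,fy=3))
E
```

```text
t 32.75 q [-0.06  0.68  0.14  1.62 -0.12  0.85  1.46] pos [ 0.6451 -0.0804  0.1309] F [-0.  -0.6  0. ] w 0.0242
(0.6465, -0.0813, 0.0295) shift cm [-0.17 -0.06 10.14]
```

View pics/s6.png

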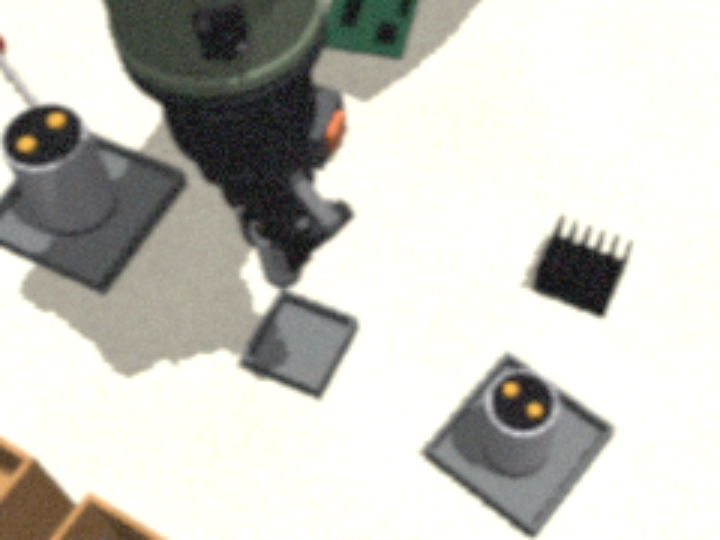

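The gripper is above the S tray (300,345 in the crop), with S between the fingers (24 mm grip). XL and L stand properly in their trays. I'm lowering S.

move_arm(gripper=[0, 0, 0, 0, 0, 0, 0, 0], linear=[[-0.15, 0, 1], [0, 0, 2], [0, 0, 2], [0, 0, 2], [0, 0, 1.5], [0, 0, 0.6], [0, 0, 0.3], [0, 0, 0]], twist=[0, 0, 0, 0, 0, 0, 0, 0])

```text
clock: 33.6
position: [0.647, -0.0822, 0.0371]
tool_rot: [3.142, 0.0, 2.897]
force: [0.1, 0.1, 1.0]
grip_width: 0.0245
finger_force: 21.2
```

move_arm(gripper=[0, 0, 0, 0], linear=[[0, 0, 0.1], [0, 0, 0.1], [0, 0, 0.1], [0, 0, 0]], twist=[0, 0, 0, 0])

```text
clock: 34.0
position: [0.6469, -0.0823, 0.0341]
tool_rot: [3.142, 0.0, 2.897]
force: [-0.6, 0.4, 0.1]
grip_width: 0.0243
finger_force: 21.2
```

move_arm(gripper=[0, 0, 0, 0], linear=[[0, 0, 0.1], [0, 0, 0.1], [0, 0, 0.1], [0, 0, 0]], twist=[0, 0, 0, 0])

```text
clock: 34.4
position: [0.6468, -0.0822, 0.0308]
tool_rot: [-3.142, -0.0, 2.897]
force: [-0.1, 1.1, 0.2]
grip_width: 0.0242
finger_force: 21.2
```

move_arm(gripper=[0, 0, 0], linear=[[0, 0, 0.1], [0, 0, 0.05], [0, 0, 0]], twist=[0, 0, 0])

```text
clock: 34.7
position: [0.647, -0.0823, 0.0297]
tool_rot: [3.142, 0.0, 2.897]
force: [-0.4, -0.2, 2.0]
grip_width: 0.0243
finger_force: 21.4
```

move_arm(gripper=[0.4, 0.6, 0.8, 0.8, 0.8, 0.8, 0.8, 0.8], linear=[[0, 0, 0], [0, 0, 0], [0, 0, 0], [0, 0, 0], [0, 0, 0], [0, 0, 0], [0, 0, 0], [0, 0, 0]], twist=[0, 0, 0, 0, 0, 0, 0, 0])

```text
clock: 35.5
position: [0.6468, -0.0823, 0.0295]
tool_rot: [3.142, -0.0, 2.897]
force: [-0.1, -0.2, 0.1]
grip_width: 0.0682
finger_force: 0.0
```

move_arm(gripper=[0.8, 0.8, 0.8, 0.8, 0.8, 0.8, 0.8, 0.8], linear=[[0, 0, -0.5], [0, 0, -1], [0, 0, -2], [0, 0, -3], [0, 0, -4], [0, 0, -4], [0, 0, -2], [0, 0, 0]], twist=[0, 0, 0, 0, 0, 0, 0, 0])

```text
clock: 36.3
position: [0.6483, -0.0825, 0.1988]
tool_rot: [3.14, 0.006, 2.897]
force: [0.5, -0.9, 0.4]
grip_width: 0.0687
finger_force: 0.0
```

move_arm(gripper=[0.8, 0.8, 0.8, 0.8, 0.8, 0.8, 0.8, 0.8], linear=[[1.5, 0, 0], [3, 0, 0], [3.5, 0, 0], [3.5, 0, 0], [3.5, 0, 0], [2, 0, 0], [1, 0, 0], [0, 0, 0]], twist=[0, 0, 0, 0, 0, 0, 0, 0])

```text
clock: 37.1
position: [0.4719, -0.0384, 0.1948]
tool_rot: [3.141, 0.0, 2.897]
force: [0.1, -0.1, -0.0]
grip_width: 0.0681
finger_force: 0.0
```

```bash
python3 go.py; python3 - <<'E'
from workcell import viewer
import cv2,numpy as np,pickle
d={n:viewer.grab_frame(n) for n in("scene","top")}; pickle.dump(d,open("f9.pkl","wb"))
a=[cv2.resize(cv2.convertScaleAbs(d["scene"]["img"][90:390,140:500,::-1],alpha=1.6),(480,400)),cv2.convertScaleAbs(d["top"]["img"][0:400,180:500,::-1],alpha=1.6)]
cv2.imwrite("pics/s7.png",np.hstack(a))
E
```

```text
t 37.1 q [-0.17  0.34  0.15  2.03 -0.07  0.78  1.36] pos [ 0.4719 -0.0384  0.1948] F [ 0.1 -0.1 -0. ] w 0.0681
```

View pics/s7.png

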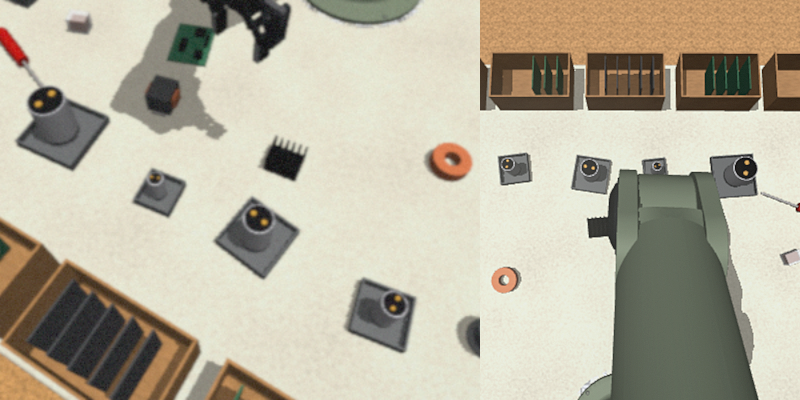

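All four caps stand upright in their trays: in the scene half XL is at (48,112), S at (157,188), L at (258,228) and M at (385,310). The transformer (163,97) and heat sink (287,157) haven't moved. The gripper is empty and clear of everything, so I'm handing in.

```bash
python3 -c "
from workcell import bot
print(bot.job_done())"
```

```text
the job is handed in; nothing more can be done
None
```

All four capacitors stand upright, terminals up, each in its own tray by size; the transformer and heat sink were left where they were, and the job was handed in at about 37 s on the robot's clock, with no verdict returned.

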